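# Start the captive bolt of the sliding clamp head

### The job

Slide the clamp head along its rails, under the lips, right up to the end stop, so that its captive knurled bolt stands over the threaded boss. Then turn the bolt backward (anticlockwise from above) until you feel it drop into the thread, turn it forward (clockwise) about one full turn from there so that it is started but not run home, and finish still gripping the knob: do not let go at the end. Leave the marker pen, rubber stopper, weighing bottle and petri dish where they are.

Things in the scene. Friction and masses are not known exactly. Their poses are not given: they have to be found in the camera images.
- frame: Fixed frame: aluminium base plate 190x100x10 mm, two grey rails along x, steel threaded boss, end stop. Origin: centre of the plate's underside, on the table; z up, +x along the rails to boss and stop. Rails at y = +-23 to +-35 mm, with lips, tops 67 mm high, end 10 mm before the boss's axis. Stop 62 mm high, 24.5 to 34.5 mm beyond that axis.
- boss_mouth (a point): Centre of the top of the threaded boss (38 mm outer diameter, top 32 mm above the table), 50 mm along +x from the frame's origin. Right-hand single thread, 7 mm pitch.
- head: Aluminium sliding head 48x40x16 mm with two ears that run on the rails under the lips; carries the bolt. Origin at its underside on the bolt's axis; axes as the frame's. Cannot tilt or turn. Head and bolt (about 0.22 kg) sink by their own weight when free over the boss; closed fingers on the knob hold them up, so press down or let go for the drop.
- bolt: Captive steel bolt upright in the head, black knurled round knob on top: 36 mm diameter (38 over knurls), 34 mm tall, 88 to 122 mm above the table at the start. Origin on its axis at the head's underside; z up, x along the steel pointer on the knob's top. Turns with 0.03 N m friction. In the thread it sinks 7 mm per forward turn, rises as much backward: follow with the hand; 2 mm play.
- knob_grip (a point): Point on the bolt's axis inside the knob, 11 mm below the knob's top: the height to grip, from above, at any yaw. 111 mm above the table at the start, about 94 mm at the end, where fingertips up to 25 mm below this point still clear the rails.
- head_slide (a joint): Travel of the head along the frame's +x, in m: 0 at the tail, 0.100 against the stop with the bolt over the boss. Moves with about 1 N; drag it by the knob. Only within 1.5 mm of the stop do the ears clear the rail ends, so that the head can sink; once sunk it cannot slide back.
- head_drop (a joint): How far head and bolt have sunk, in m: 0 on the rails. Over the boss the bolt first rests on the thread's crest at 0.003 + 0.007 x turn/(2 pi); after it has dropped in, it rests at 0.010 + 0.007 x turn/(2 pi), so 0.017 one turn on. Up to 2 mm less if the hand lifts it within its play.
- bolt_turn (a joint): Angle of the bolt in rad, positive clockwise from above (forward, tightening). 0: the knob's pointer lines up with the small upright mark on the head, towards the stop; there the bolt, turned backward, falls off the thread's beginning and drops 7 mm (surely by -0.15). Starts at 0.5 to 1.4. Range -3 to 8.5.
- marker_pen: Felt marker pen with black cap, 136 mm long, 17 mm thick, lying beside the frame, parallel to the rails; leave alone.
- stopper: Tan rubber stopper, 37 mm diameter, 28 mm tall, standing in front of the frame; leave alone.
- weigh_bottle: Small clear glass weighing bottle with lid, 37 mm diameter, 51 mm tall, beyond the stop; leave alone.
- petri: Clear petri dish with lid, 64 mm diameter, 17 mm tall, behind the rails' tail; leave alone.

How it is judged:
On the way, in this order (a step that is already met when the one before it is completed fails the run):
1. the head is against the stop, the bolt over the boss (value of joint head_slide above 0.098 m), for 0.1 s.
2. the bolt, turned backward, has dropped into the thread (value of joint head_slide above 0.098 m and value of joint bolt_turn below 0.1 rad and value of joint head_drop above 0.0065 m), for 0.1 s.
At the end, for the whole second after the job is handed in: The head is within 2 mm of the stop; the bolt stands 5.2 to 7.2 rad (about 0.83 to 1.15 turn) forward of the thread's drop point and has sunk at least 12 mm, so it is in the thread; the fingers still grip the knob (more than 2 N, grasp point within 35 mm of the grip point) and the bolt is at rest (value of joint head_slide above 0.098 m and value of joint bolt_turn between 5.2 and 7.2 rad and value of joint head_drop above 0.012 m and contact force between the fingers and bolt above 2 N and distance between the grasp point and knob_grip below 0.035 m and linear speed of bolt below 0.01 m/s and angular speed of bolt below 0.1 rad/s); the arm keeps its last pose, push and grip.
It fails at once if the marker pen is pushed away (more than 20 mm) (distance of marker_pen from where it was at the start of the episode above 0.02 m).
It fails at once if the rubber stopper is pushed away (more than 20 mm) (distance of stopper from where it was at the start of the episode above 0.02 m).
It fails at once if the weighing bottle is pushed away (more than 20 mm) (distance of weigh_bottle from where it was at the start of the episode above 0.02 m).
It fails at once if the petri dish is pushed away (more than 20 mm) (distance of petri from where it was at the start of the episode above 0.02 m).
It also fails if it takes over 72 s, if anything falls off the work surface, if the arm or the gripper's body presses on something with over 40 N, if the wrist force passes 120 N, or if a joint passes its speed limit or range.

### The arm

A 6-joint arm with a two-finger parallel gripper is mounted at the origin on a cart in front of the work surface, level with it; the furniture and walls round the work are solid. World frame = base frame: x ahead of the robot, y to its left, z up, the work surface at z = 0. Lengths are in m, angles in rad, forces in N, time in s.
With the tool pointing down it reaches from about 0.35 to 0.975 m from the base axis. Payload 4.9 kg.
Tool frame: the origin (TCP) lies on the centre line of the jaws, within the pads' length; the fingertips stand manip.finger_overhang ahead of it and the grasp point (between the pads) lies 2 mm behind it (manip.finger_overhang is the distance from the TCP to the fingertips, in m); z points along the fingers, y is the direction in which the jaws open and shut (so a half turn about z gives the same grasp; the last joint's range is limited). The gripper opens to 85 mm and grips with 20 to 120 N. Pads are 22 mm wide; open, the fingers measure 114 mm over their backs; the gripper's body (76 mm by 85 mm) begins 54 mm behind the grasp point. The pads swing forward as they close: fully open they stand 13 mm farther back than shut.
Start: joints at [1.099, 0.053, 1.613, -0, 1.476, -0.119], TCP at [0.216, 0.586, 0.248] pointing down, gripper open.
Joint ranges: [-3.01, 3.01], [-1.01, 2.22], [0.06, 2.58], [-1.02, 4.17], [0.09, 2.62], [-3.14, 3.14]. Speed limits (rad/s): [2.57, 2.57, 3.14, 3.14, 3.14, 3.14].

### API

Orientations are given as [roll, pitch, yaw] about the fixed x, y, z axes, in that order (R = Rz(yaw) Ry(pitch) Rx(roll)).
In Python, from cell import manip gives the robot as it stands.
- The arm moves only by the tool carry_out, never from a script. Its argument "plan" is a list of rows, each a list of 2 entries, a list of its own where there are three numbers: the shift along the tool's x, y, z in mm, then the turn about the tool's z in degrees. In form: [[[dx, dy, dz], yaw], ...]. A call has 1 to 20 rows; each row shifts and turns the commanded pose from where the row before left it, along the tool's axes as they then stand; what a row does not reach is not made up. A row lasts 1/12 s, in which the tool goes at most 41.7 mm and 7.16 degrees, less where a joint would pass 70% of its speed; a pose out of reach is approached as far as the arm can. A call with a gripper value outside its range is refused whole. "claw" is the opening, from 0 (shut) to 1 (fully open), set as the call begins (left out, the last holds). The fingers move at their own pace and stop on an object; "squeeze" is the grip in N (left out, the last holds). Time passes only in rows, so rows that do not move let the fingers close. It gives the time, the measured TCP pose, the force and the opening at its end, in the units of the state.
- manip.get_obs(): the state, without advancing time (a new reading comes with each control period).
- manip.snapshot(name): name is "scene" or "top" or "wrist"; returns a dict with "pixels" (384x512x3 uint8, red, green, blue), "mtx" (3x3 intrinsics, pixels), "rvec" (rotation vector, rad) and "tvec" (3), from world to camera coordinates, as OpenCV has them. Camera axes: x right, y down, z forward; pixel columns grow to the right and rows downward; lengths in m; the calibration is good to about 2 mm. The wrist camera is an equidistant fisheye: a pixel r from the principal point sees the ray r / f radians off the axis. A picture is of the moment at which its call begins. There is no depth.
- manip.close_job(): hands the job in, once; it reports no verdict.
Trained networks look in the newest picture that a camera, given by its name, has taken for a name from the list of things; names that differ only in an ending like _2 or _b are one class to them, and where a whole thing is asked for, a point or a joint stands for the part that bears it (a point fixed in the world has none). Each returns a list of dicts, best first, with "p" (0 to 1); they miss things now and then, are a little off and sometimes report something else, mostly with a low value. They report only what shows in the picture. A call takes as long as a camera call.
- manip.cut_out(camera, target): "mask" (384x512 bool, what is visible of it) and "bbox" ([left, top, right, bottom] in pixels, round what is visible of it).
The state is a dict: "time_s": time; "qpos": joint angles; "joint_vel": joint speeds; "joint_torque": joint torques, N m; "ee_pos": TCP position; "tcp_rot": TCP orientation; "ft_force": force on the tool from outside, world axes, zero at the start; "torque": the same for the moment, N m; "opening": opening from 0.0 (shut) to 1.0 (fully open).
Only numpy, scipy, OpenCV 4.12 (cv2) and the standard library are available. Lean on these libraries where they do the work, as an engineer would, in place of code of your own. Each camera call takes 0.05 s, during which the arm holds its last target.

## Working session

There is one attempt and no reset: what is moved stays moved. The work goes in short steps, Python scripts to look and compute and a tool call to move; the robot and the scene stay as the last step left them, time stands still between calls to the robot, and variables do not carry over. Pictures are saved under pics/ and viewed, and the job is handed in when it is done.

Besides the shell and the picture viewer there is one more tool, called after ">>>" in YAML: its name, and indented under it one key for each argument. carry_out: Moves the arm, as the interface text tells. Its arguments: {"type":"object","properties":{"plan":{"type":"array"},"claw":{"type":"number"},"squeeze":{"type":"number"}},"required":["plan"]}

```bash
mkdir -p pics; ls
cat > h.py <<'E'
import numpy as np, cv2
from cell import manip
def save(c,n):
    s=manip.snapshot(c); cv2.imwrite(f'pics/{n}.png',cv2.cvtColor(s['pixels'],cv2.COLOR_RGB2BGR)); return s
def ray(s,u,v):
    K=np.array(s['mtx']);R=cv2.Rodrigues(np.array(s['rvec'],float))[0];t=np.array(s['tvec'],float).ravel()
    d=np.linalg.inv(K)@np.array([u,v,1.]); return -R.T@t, R.T@d
def atz(s,u,v,z):
    o,d=ray(s,u,v); return o+d*(z-o[2])/d[2]
def proj(s,P):
    return cv2.projectPoints(np.array(P,float).reshape(-1,1,3),np.array(s['rvec'],float),np.array(s['tvec'],float),np.array(s['mtx']),None)[0].reshape(-1,2)
E
python3 - <<'E'
from h import *
o=manip.get_obs(); print(o['time_s'],o['ee_pos'],o['tcp_rot'],o['ft_force'],o['opening'],manip.finger_overhang)
for c in ['top','scene']:
    s=save(c,c+'0')
    print(c,s['mtx'],s['rvec'],s['tvec'])
    for n in ['bolt','head','frame','marker_pen','stopper','weigh_bottle','petri']:
        for r in manip.cut_out(c,n)[:2]:
            m=r['mask'];ys,xs=np.nonzero(m); print(n,round(r['p'],2),r['bbox'],xs.mean().round(1),ys.mean().round(1))
E
```

```text
pics
0.0 [0.21567552 0.58597559 0.24705409] [-3.13953950e+00 -2.36080351e-04  2.78879529e+00] [-0.78724312  0.03106053 -0.24274064] 1.000293575602679 0.017
top [[359.42396733   0.         255.5015638 ]
 [  0.         359.42396733 191.46149319]
 [  0.           0.           1.        ]] [ 2.24780267 -2.1823566   0.10500418] [-0.00176371  0.55110058  0.94237496]
bolt 0.68 [265.3, 185.5, 279.9, 198.5] 271.2 191.6
head 0.78 [260.3, 184.9, 282.2, 203.9] 269.8 193.3
frame 0.83 [226.3, 178.9, 299.7, 215.1] 262.8 194.7
marker_pen 0.6 [247.9, 154.7, 297.0, 162.9] 269.9 157.8
stopper 0.42 [262.4, 221.2, 277.5, 232.0] 269.8 227.2
weigh_bottle 0.72 [197.6, 178.7, 212.1, 193.2] 202.6 185.7
petri 0.94 [318.8, 186.4, 342.4, 212.4] 329.3 199.3
petri 0.48 [227.8, 174.1, 297.6, 213.7] 262.4 194.6
scene [[423.07479066   0.         246.32009896]
 [  0.         423.07479066 187.73179555]
 [  0.           0.           1.        ]] [ 2.17269946 -0.97312862  0.39432778] [-0.35444476  0.38962485  0.6962862 ]
bolt 0.58 [248.9, 195.1, 267.5, 215.5] 258.7 205.0
bolt 0.16 [247.0, 192.2, 271.9, 227.2] 258.7 211.4
head 0.67 [246.7, 192.3, 274.0, 233.6] 258.8 211.0
frame 0.79 [207.2, 190.5, 302.5, 265.3] 255.2 227.6
frame 0.45 [250.5, 196.6, 267.9, 214.1] 258.7 205.0
marker_pen 0.9 [267.0, 200.8, 313.5, 221.7] 289.0 211.8
marker_pen 0.21 [210.2, 196.1, 301.1, 264.6] 255.5 227.5
stopper 0.49 [225.7, 248.8, 244.3, 264.1] 234.2 255.6
weigh_bottle 0.82 [199.6, 183.3, 214.0, 200.1] 209.6 190.8
petri 0.88 [298.9, 266.0, 334.2, 295.7] 315.9 276.3
petri 0.71 [267.6, 200.0, 316.1, 223.0] 291.2 212.9
```

```bash
python3 - <<'E'
import cv2
a=cv2.imread('pics/top0.png');b=cv2.imread('pics/scene0.png')
cv2.imwrite('pics/topc.png',cv2.resize(a[140:240,185:350],None,fx=4.8,fy=4.8,interpolation=cv2.INTER_CUBIC))
cv2.imwrite('pics/scenec.png',cv2.resize(b[175:300,190:340],None,fx=4.8,fy=4.8,interpolation=cv2.INTER_CUBIC))
E
python3 - <<'E'
import sys; sys.path.insert(0,'.')
from h import *
s=manip.snapshot('top')
for n,u,v,z in [('bolt',272.3,192,.122),('bolt b',271.2,191.6,.122),('stopper',269.8,227.2,.02),('weigh',203,185.7,.04),('petri',330,199.4,.015),('pen',272,158.5,.009)]:
    print(n,atz(s,u,v,z).round(4))
E
```

```text
bolt [ 0.5452 -0.0208  0.122 ]
bolt b [ 0.546  -0.0181  0.122 ]
stopper [ 0.4574 -0.0256  0.02  ]
weigh [0.5603 0.1513 0.04  ]
petri [ 0.5357 -0.1859  0.015 ]
pen [ 0.6415 -0.0277  0.009 ]
```

View pics/topc.png

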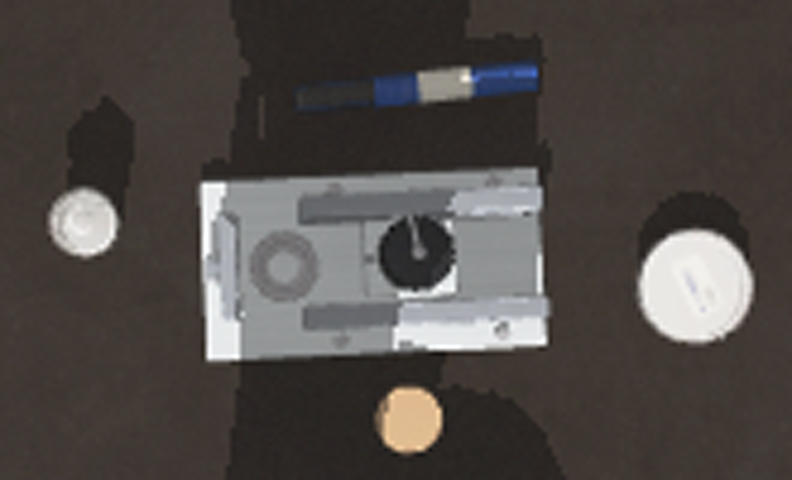

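View pics/scenec.png

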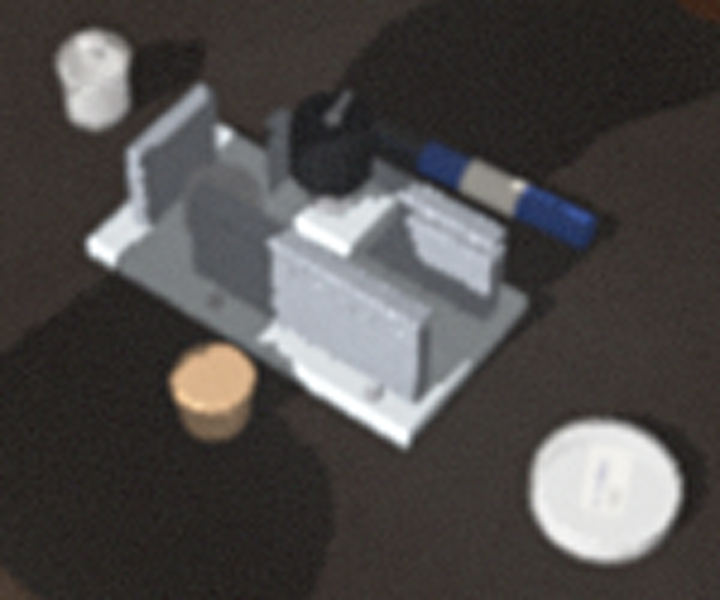

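The top view shows the frame with +x pointing image-left: boss at about (244,195), knob at about (272,192). The pointer is up, so turn is about 1.4. The scene view agrees. Next I fit the frame pose.

Run:
```python
from h import *
from scipy.optimize import least_squares
s=manip.snapshot('top')
f=lambda c:np.array([(185+(a+.5)/4.8-.5,140+(b+.5)/4.8-.5) for a,b in c])
# frame corners (plate top), boss centre, rail ends
obs=f([(202,183),(538,168),(548,345),(207,360),(285,266)])
P=np.array([[.095,.05,.01],[-.095,.05,.01],[-.095,-.05,.01],[.095,-.05,.01],[.05,0,.032]])
def w(p,Q):
    c,n=np.cos(p[2]),np.sin(p[2]); Q=np.atleast_2d(Q); return np.c_[p[0]+c*Q[:,0]-n*Q[:,1],p[1]+n*Q[:,0]+c*Q[:,1],Q[:,2]]
# image: frame +x = left(+y world) ; frame +y = 90deg ccw => image down(-x world)
P[:,1]*=-1
r=least_squares(lambda p:(proj(s,w(p,P))-obs).ravel(),[.55,0,1.57]); p=r.x
print(p,np.degrees(p[2]),r.fun.round(2)); print('boss',w(p,[.05,0,.111]))
k=atz(s,*f([(417,253)])[0],.122); print('knob',k)
d=k[:2]-p[:2];c,n=np.cos(p[2]),np.sin(p[2]);print('knob in frame',d[0]*c+d[1]*n,-d[0]*n+d[1]*c)
# scene check
s2=manip.snapshot('scene'); im=cv2.cvtColor(s2['pixels'],cv2.COLOR_RGB2BGR)
Q=[[.05,0,.032],[.095,.05,.01],[-.095,.05,.01],[-.095,-.05,.01],[.095,-.05,.01]]
for u,v in proj(s2,np.r_[w(p,Q),[k]]): cv2.circle(im,(int(round(u*1)),int(round(v))),1,(0,0,255),-1)
cv2.imwrite('pics/chk.png',cv2.resize(im[175:300,190:340],None,fx=4.8,fy=4.8))
m=manip.cut_out('scene','bolt')
```

```text
[ 0.54345631 -0.00493383  1.64429304] 94.21105139249562 [-0.42 -0.34  0.24 -0.11  0.05  0.16  0.08  0.28  0.05 -0.01]
boss [[0.53978478 0.04493119 0.111     ]]
knob [ 0.54435153 -0.01885097  0.122     ]
knob in frame -0.013945306717448477 0.00012914468808256118
```

View pics/chk.png

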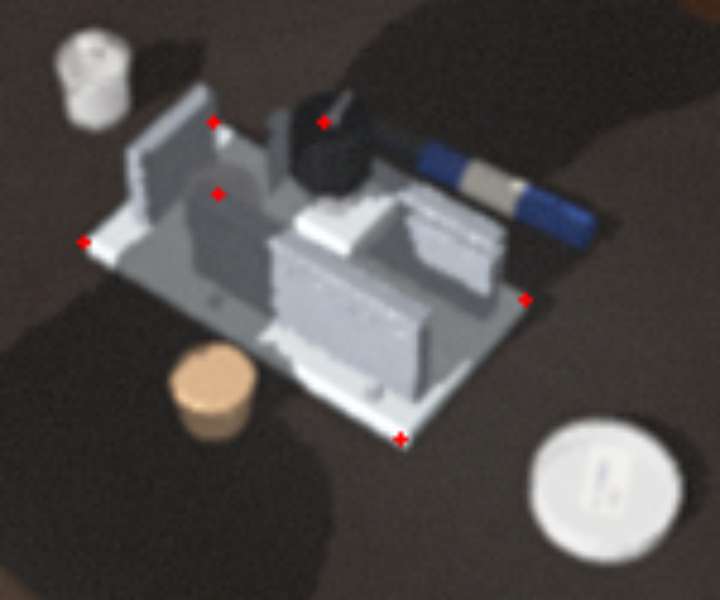

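Frame fit: residuals up to 0.4 px, and the scene view agrees to about 2 mm. The knob is at (0.5445, -0.019), 64 mm of slide from the boss at (0.540, 0.045). I'll move above the knob.

>>> carry_out:
  plan:
    - [[-25.9,-22.7,0],0]
    - [[-25.9,-22.7,0],0]
    - [[-25.9,-22.7,0],0]
    - [[-25.9,-22.7,0],0]
    - [[-25.9,-22.7,0],0]
    - [[-25.9,-22.7,0],0]
    - [[-25.9,-22.7,0],0]
    - [[-25.9,-22.7,0],0]
    - [[-25.9,-22.7,0],0]
    - [[-25.9,-22.7,0],0]
    - [[-25.9,-22.7,0],0]
    - [[-25.9,-22.7,0],0]
    - [[-25.9,-22.7,0],0]
    - [[-25.9,-22.7,0],0]
    - [[-25.9,-22.7,0],0]
    - [[-25.9,-22.7,0],0]
    - [[-25.9,-22.7,0],0]
    - [[-25.9,-22.7,0],0]
    - [[-25.9,-22.7,0],0]
    - [[-25.9,-22.7,0],0]
  claw: 1
  squeeze: 40

```text
time_s: 2.67
ee_pos: [0.5458, -0.0203, 0.2485]
tcp_rot: [3.141, 0.0, 2.788]
ft_force: [-1.2, 0.7, -0.4]
opening: 1.001
```

```bash
cat >> h.py <<'E'
def tolocal(dw,yaw):
    x=np.array([np.cos(yaw),np.sin(yaw)]);y=np.array([np.sin(yaw),-np.cos(yaw)]);return (dw@x*1e3).round(1),(dw@y*1e3).round(1)
def st():
    o=manip.get_obs(); print(round(o['time_s'],2),'pos',np.round(o['ee_pos'],4),'rot',np.round(o['tcp_rot'],3),'F',np.round(o['ft_force'],1),'T',np.round(o['torque'],2),'op',round(o['opening'],3),'q',np.round(o['qpos'],3)); return o
E
python3 - <<'E'
from h import *
o=st(); print(tolocal(np.array([.5445,-.019])-o['ee_pos'][:2],o['tcp_rot'][2]))
s=save('wrist','w1')
E
```

```text
2.67 pos [ 0.5458 -0.0203  0.2485] rot [3.141 0.    2.788] F [-1.2  0.7 -0.4] T [-0.02 -0.02  0.02] op 1.001 q [-0.173 -0.137  1.796  0.     1.481 -1.391]
(np.float64(1.6), np.float64(0.8))
```

View pics/w1.png

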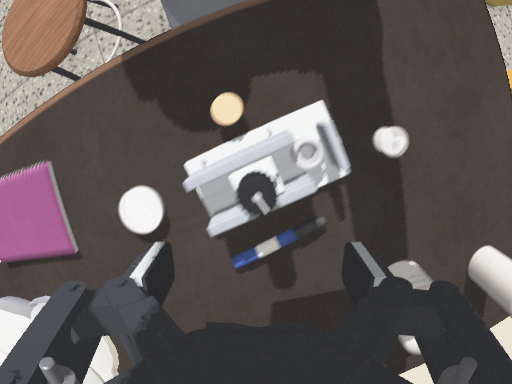

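The wrist view shows the knob top at about (258,188), with its pointer toward (264,204), and the fingers well clear. I'll triangulate the knob with this view and estimate the pointer angle.

```bash
cat >> h.py <<'E'
def wray(s,u,v):
    K=np.array(s['mtx']);R=cv2.Rodrigues(np.array(s['rvec'],float))[0];t=np.array(s['tvec'],float).ravel()
    x=(u-K[0,2])/K[0,0];y=(v-K[1,2])/K[1,1];th=np.hypot(x,y);k=np.sin(th)/th if th>1e-9 else 1
    return -R.T@t,R.T@np.array([x*k,y*k,np.cos(th)])
def watz(s,u,v,z):
    o,d=wray(s,u,v); return o+d*(z-o[2])/d[2]
E
python3 - <<'E'
from h import *
s=save('wrist','w2')
im=cv2.imread('pics/w2.png'); cv2.imwrite('pics/w2c.png',cv2.resize(im[120:250,170:370],None,fx=4,fy=4,interpolation=cv2.INTER_CUBIC))
r=manip.cut_out('wrist','bolt'); print([(a['p'],a['bbox']) for a in r])
E
```

```text
[(0.93, [242.2, 163.1, 284.0, 211.5])]
```

View pics/w2c.png

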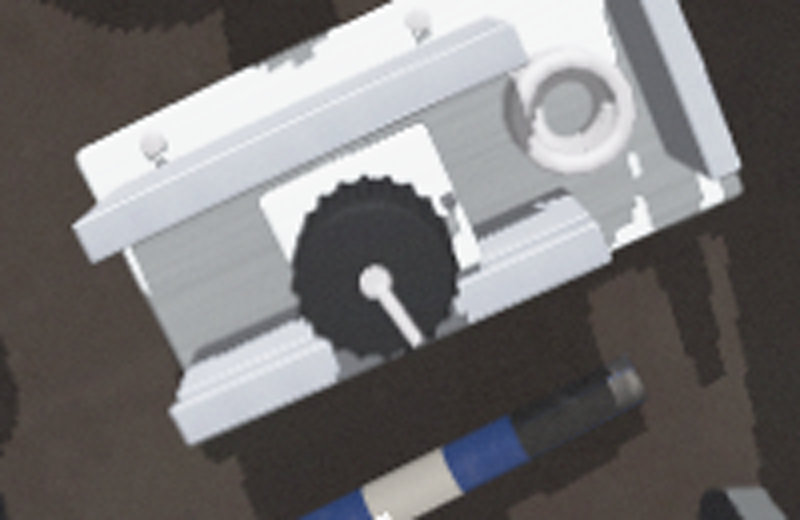

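Run:
```python
from h import *
s=manip.snapshot('wrist'); g=lambda a,b:(170+(a+.5)/4-.5,120+(b+.5)/4-.5)
c=watz(s,*g(375,282),.123);t=watz(s,*g(420,345),.123);b=watz(s,*g(573,104),.032)
th=np.arctan2(*(t-c)[1::-1]); print(c,t,'boss',b,'ptr len',np.linalg.norm(t-c),'turn',1.644-th)
```

```text
[ 0.54271981 -0.01465315  0.123     ] [ 0.55968137 -0.0102707   0.123     ] boss [0.53491937 0.05154787 0.032     ] ptr len 0.017518569398708238 turn 1.3911542987540246
```

Both views agree to 4 mm on the knob, and the turn is about 1.39. I'll descend on an average of the two.

>>> carry_out:
  plan:
    - [[2.9,1.9,20],0]
    - [[0,0,20],0]
    - [[0,0,20],0]
    - [[0,0,20],0]
    - [[0,0,20],0]
    - [[0,0,20],0]
    - [[0,0,12],0]
    - [[0,0,7],0]
    - [[0,0,0],0]
    - [[0,0,0],0]

```text
time_s: 3.7
ee_pos: [0.5433, -0.0153, 0.1099]
tcp_rot: [3.141, 0.001, 2.789]
ft_force: [0.5, -0.2, 0.3]
opening: 1.003
```

Run:
```python
from h import *
st()
s=save('wrist','w3');save('scene','s3')
im=cv2.imread('pics/s3.png'); cv2.imwrite('pics/s3c.png',cv2.resize(im[120:300,160:360],None,fx=3,fy=3,interpolation=cv2.INTER_CUBIC))
```

```text
3.7 pos [ 0.5433 -0.0153  0.1099] rot [3.141e+00 1.000e-03 2.789e+00] F [ 0.5 -0.2  0.3] T [-0.01 -0.02 -0.04] op 1.003 q [-0.165 -0.013  1.921  0.     1.233 -1.384]
```

View pics/w3.png

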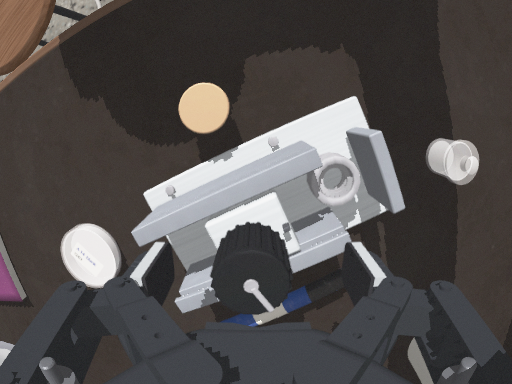

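View pics/s3c.png

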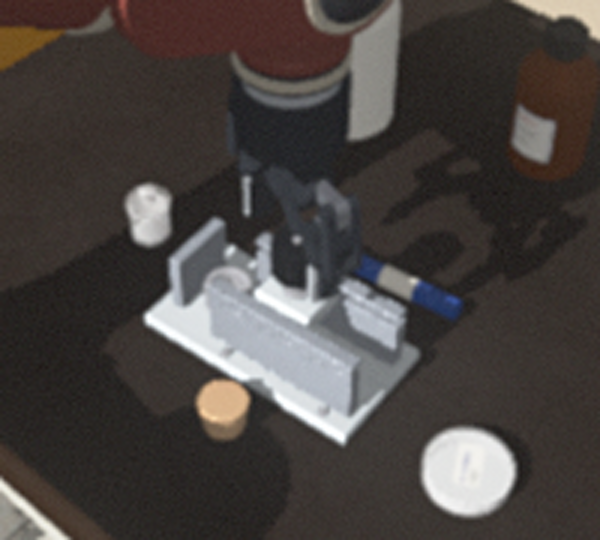

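Run:
```python
from h import *
s=manip.snapshot('wrist');print(watz(s,251,287,.123),watz(s,337,180,.032))
```

```text
[ 0.54753552 -0.02103992  0.123     ] [0.54120286 0.04556662 0.032     ]
```

>>> carry_out:
  plan:
    - [[0,0,0],0]
    - [[0,0,0],0]
    - [[0,0,0],0]
    - [[0,0,0],0]
    - [[0,0,0],0]
    - [[0,0,0],0]
    - [[0,0,0],0]
    - [[0,0,0],0]
    - [[0,0,0],0]
    - [[0,0,0],0]
  claw: 0
  squeeze: 30

```text
time_s: 4.68
ee_pos: [0.543, -0.0162, 0.1098]
tcp_rot: [-3.141, -0.0, 2.789]
ft_force: [-4.2, -2.7, 5.6]
opening: 0.41
```

Run:
```python
from h import *
st()
save('wrist','w4')
```

```text
4.68 pos [ 0.543  -0.0162  0.1098] rot [-3.141 -0.     2.789] F [-4.2 -2.7  5.6] T [-0.5   0.64 -0.02] op 0.41 q [-1.660e-01 -1.300e-02  1.921e+00 -1.000e-03  1.234e+00 -1.384e+00]
```

View pics/w4.png

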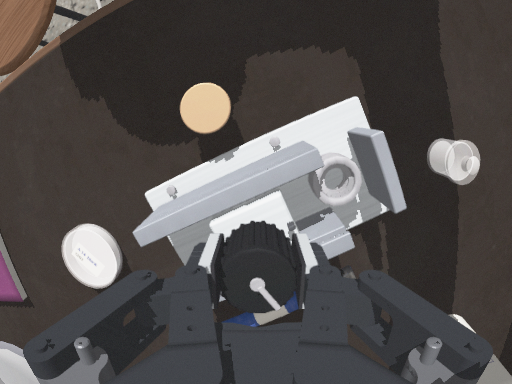

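The knob is gripped: opening 0.41 is about 35 mm, and the wrist view shows both pads on it at (258,260). Now I drag it along the rails.

>>> carry_out:
  plan:
    - [[2.2,5.2,0],0]
    - [[2.2,5.2,0],0]
    - [[2.2,5.2,0],0]
    - [[2.2,5.2,0],0]
    - [[2.2,5.2,0],0]
    - [[2.2,5.2,0],0]
    - [[2.2,5.2,0],0]
    - [[2.2,5.2,0],0]
    - [[2.2,5.2,0],0]
    - [[2.2,5.2,0],0]
    - [[0,0,0],0]
    - [[0,0,0],0]
    - [[0,0,0],0]

```text
time_s: 5.82
ee_pos: [0.539, 0.0405, 0.1097]
tcp_rot: [-3.139, -0.004, 2.789]
ft_force: [-9.7, -2.7, 9.5]
opening: 0.412
```

Run:
```python
from h import *
st()
save('wrist','w5')
```

```text
5.82 pos [0.539  0.0405 0.1097] rot [-3.139 -0.004  2.789] F [-9.7 -2.7  9.5] T [-0.44  1.5  -0.02] op 0.412 q [-6.200e-02 -1.700e-02  1.925e+00 -1.000e-03  1.238e+00 -1.280e+00]
```

View pics/w5.png

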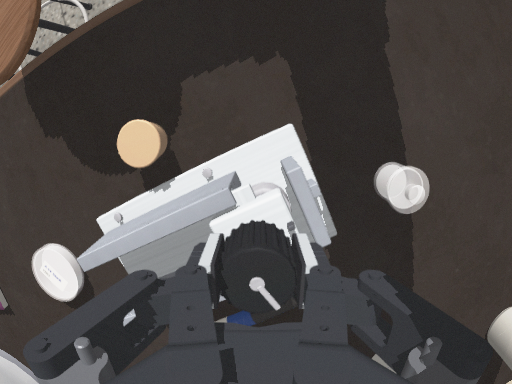

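A side force of -9.7 N in x means I'm steering slightly too far to +x. I'll correct that while finishing the slide.

>>> carry_out:
  plan:
    - [[1,1,0],0]
    - [[1,1,0],0]
    - [[1,1,0],0]
    - [[0.6,1,0],0]
    - [[0,0,0],0]
    - [[0,0,0],0]

```text
time_s: 6.37
ee_pos: [0.5381, 0.0459, 0.1085]
tcp_rot: [3.141, -0.001, 2.789]
ft_force: [0.1, -0.2, -1.3]
opening: 0.411
```

Run:
```python
from h import *
st()
```

```text
6.37 pos [0.5381 0.0459 0.1085] rot [ 3.141e+00 -1.000e-03  2.789e+00] F [ 0.1 -0.2 -1.3] T [-0.12 -0.02  0.03] op 0.411 q [-5.300e-02 -1.900e-02  1.930e+00  1.000e-03  1.232e+00 -1.271e+00]
```

z dropped 1.2 mm and the tool now carries weight, so the ears have cleared the rail ends. I'll press gently against the stop.

>>> carry_out:
  plan:
    - [[0.4,0.9,0],0]
    - [[0.4,0.9,0],0]
    - [[0,0,0],0]
    - [[0,0,0],0]

```text
time_s: 6.7
ee_pos: [0.5381, 0.0471, 0.1089]
tcp_rot: [-3.14, -0.0, 2.789]
ft_force: [0.1, -4.6, -2.4]
opening: 0.409
```

Run:
```python
from h import *
st();s=save('wrist','w6')
```

```text
6.7 pos [0.5381 0.0471 0.1089] rot [-3.14  -0.     2.789] F [ 0.1 -4.6 -2.4] T [-0.89  0.1  -0.  ] op 0.409 q [-0.05  -0.019  1.929 -0.002  1.233 -1.268]
```

View pics/w6.png

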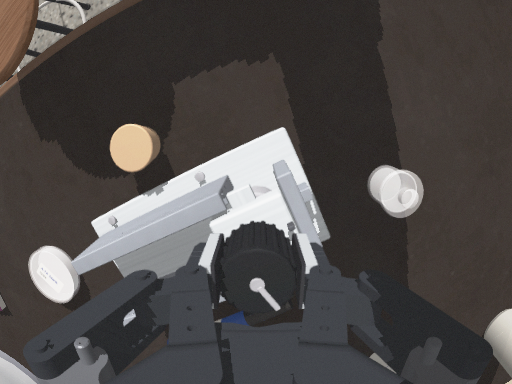

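Fy is -4.6 N, so the head is against the stop, and the pointer hasn't changed. Next I lower onto the thread crest.

>>> carry_out:
  plan:
    - [[0,0,1],0]
    - [[0,0,1],0]
    - [[0,0,1],0]
    - [[0,0,1],0]
    - [[0,0,0],0]
    - [[0,0,0],0]

```text
time_s: 7.25
ee_pos: [0.5381, 0.0471, 0.1051]
tcp_rot: [-3.14, -0.0, 2.789]
ft_force: [-0.1, -4.8, -2.7]
opening: 0.41
```

Run:
```python
from h import *
st()
```

```text
7.25 pos [0.5381 0.0471 0.1051] rot [-3.14  -0.     2.789] F [-0.1 -4.8 -2.7] T [-0.87  0.23  0.03] op 0.41 q [-5.000e-02 -1.400e-02  1.931e+00 -1.000e-03  1.226e+00 -1.268e+00]
```

>>> carry_out:
  plan:
    - [[0,0,0],-6]
    - [[0,0,0],-6]
    - [[0,0,0],-6]
    - [[0,0,0],-6]
    - [[0,0,0],-6]
    - [[0,0,0],-6]
    - [[0,0,0],-6]
    - [[0,0,0],0]
    - [[0,0,0],0]

```text
time_s: 8.0
ee_pos: [0.5383, 0.045, 0.1056]
tcp_rot: [-3.136, -0.003, -2.761]
ft_force: [-2.8, -11.6, 1.0]
opening: 0.407
```

Run:
```python
from h import *
st();s=save('wrist','w7')
```

```text
8.0 pos [0.5383 0.045  0.1056] rot [-3.136e+00 -3.000e-03 -2.761e+00] F [ -2.8 -11.6   1. ] T [-2.07  0.39 -0.05] op 0.407 q [-0.051 -0.015  1.93  -0.006  1.226 -2.001]
```

View pics/w7.png

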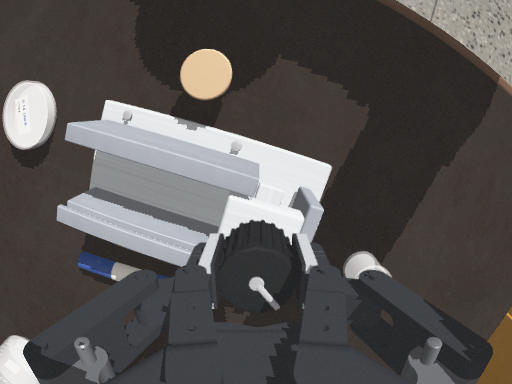

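The bolt follows the hand, with the pointer fixed relative to the fingers. The stop force has grown to 11.6 N, so I'll ease it slightly and turn back past the drop point.

>>> carry_out:
  plan:
    - [[0.4,-1.1,0],-6]
    - [[0,0,0],-6]
    - [[0,0,0],-6]
    - [[0,0,0],-6]
    - [[0,0,0],-6]
    - [[0,0,0],-6]
    - [[0,0,0],0]
    - [[0,0,0],0]

```text
time_s: 8.72
ee_pos: [0.5393, 0.0436, 0.1058]
tcp_rot: [-3.136, -0.004, -2.133]
ft_force: [1.2, -12.7, -2.8]
opening: 0.41
```

Run:
```python
from h import *
st()
```

```text
8.72 pos [0.5393 0.0436 0.1058] rot [-3.136 -0.004 -2.133] F [  1.2 -12.7  -2.8] T [-2.2  -0.22 -0.01] op 0.41 q [-0.054 -0.015  1.93  -0.007  1.224 -2.631]
```

>>> carry_out:
  plan:
    - [[1.1,-0.7,0],-6]
    - [[0,0,0],-6]
    - [[0,0,0],-6]
    - [[0,0,0],0]
    - [[0,0,0],0]

```text
time_s: 9.13
ee_pos: [0.5401, 0.043, 0.1062]
tcp_rot: [-3.136, -0.003, -1.819]
ft_force: [3.3, -10.2, -1.3]
opening: 0.415
```

Run:
```python
from h import *
st();s=save('wrist','w8')
```

```text
9.13 pos [0.5401 0.043  0.1062] rot [-3.136e+00 -3.000e-03 -1.819e+00] F [  3.3 -10.2  -1.3] T [-1.73 -0.52 -0.02] op 0.415 q [-0.056 -0.015  1.929 -0.005  1.222 -2.948]
```

View pics/w8.png

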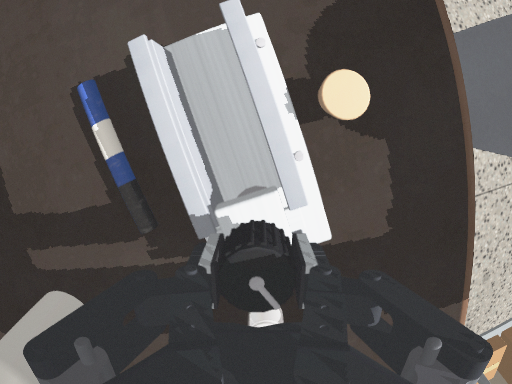

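The pointer at (257,284)→(282,312) now lies just past the frame's +x direction (anticlockwise), so the turn is about -0.3. I'll lower into the thread.

>>> carry_out:
  plan:
    - [[0,0,1],0]
    - [[0,0,1],0]
    - [[0,0,1],0]
    - [[0,0,1],0]
    - [[0,0,1],0]
    - [[0,0,1],0]
    - [[0,0,0],0]
    - [[0,0,0],0]

```text
time_s: 9.85
ee_pos: [0.5401, 0.043, 0.1002]
tcp_rot: [-3.136, -0.003, -1.819]
ft_force: [3.2, -9.9, -2.1]
opening: 0.409
```

Run:
```python
from h import *
st()
```

```text
9.85 pos [0.5401 0.043  0.1002] rot [-3.136e+00 -3.000e-03 -1.819e+00] F [ 3.2 -9.9 -2.1] T [-1.72 -0.48 -0.03] op 0.409 q [-0.056 -0.007  1.933 -0.005  1.211 -2.948]
```

Lowering 6 mm met no resistance, with the weight still on the tool, so it has dropped in. I'll go a bit lower to feel the seat.

>>> carry_out:
  plan:
    - [[0,0,1],0]
    - [[0,0,1],0]
    - [[0,0,0],0]
    - [[0,0,0],0]

```text
time_s: 10.18
ee_pos: [0.5402, 0.043, 0.0994]
tcp_rot: [-3.137, -0.004, -1.819]
ft_force: [0.5, -10.4, 3.9]
opening: 0.411
```

Run:
```python
from h import *
st()
```

```text
10.18 pos [0.5402 0.043  0.0994] rot [-3.137 -0.004 -1.819] F [  0.5 -10.4   3.9] T [-1.7   0.12  0.01] op 0.411 q [-0.056 -0.005  1.933 -0.005  1.21  -2.948]
```

It seats at z≈0.0995, a drop of about 10 mm, as expected. I'll fit the run-out of the grip so the forward turn goes about the bolt's true axis.

Run:
```python
from h import *
D=np.array([(.5381,.0471,2.789),(.5383,.0450,-2.761),(.5393,.0436,-2.133),(.5401,.0430,-1.819)])
A=[];b=[]
for x,y,w in D:
    c,s=np.cos(w),np.sin(w)
    # tool x=(c,s), tool y=(s,-c)
    A+=[[1,0,c,s],[0,1,s,-c]];b+=[x,y]
X,res,*_=np.linalg.lstsq(np.array(A),np.array(b),rcond=None);print(X,(np.array(A)@X-b).round(4))
o=X[2:]*1e3
a=np.radians(6) # tool yaw +6 about tool z: TCP in current tool frame goes from o to R(a)o, relative to C
R=np.array([[np.cos(a),-np.sin(a)],[np.sin(a),np.cos(a)]])
print('shift per 6deg (before turn axes)',R@o-o,'(after axes)',o-R.T@o)
print('relief',tolocal(np.array([0,-.001]),-1.819))
```

```text
[5.40965212e-01 4.59866668e-02 2.98227189e-03 9.27618381e-05] [ 0.0001  0.     -0.0001 -0.     -0.     -0.0001  0.      0.0001]
shift per 6deg (before turn axes) [-0.02603345  0.31122414] (after axes) [0.00664095 0.31224046]
relief (np.float64(1.0), np.float64(-0.2))
```

>>> carry_out:
  plan:
    - [[1,0,0.12],6]
    - [[0,0.31,0.12],6]
    - [[0,0.31,0.12],6]
    - [[0,0.31,0.12],6]
    - [[0,0.31,0.12],6]
    - [[0,0.31,0.12],6]
    - [[0,0.31,0.12],6]
    - [[0,0.31,0.12],6]
    - [[0,0.31,0.12],6]
    - [[0,0.31,0.12],6]
    - [[0,0,0],0]

```text
time_s: 11.1
ee_pos: [0.5379, 0.045, 0.0979]
tcp_rot: [-3.138, 0.003, -2.87]
ft_force: [-1.2, -6.6, 3.2]
opening: 0.415
```

Run:
```python
from h import *
st()
```

```text
11.1 pos [0.5379 0.045  0.0979] rot [-3.138e+00  3.000e-03 -2.870e+00] F [-1.2 -6.6  3.2] T [-1.15 -0.   -0.07] op 0.415 q [-0.053 -0.009  1.939 -0.002  1.208 -1.895]
```

>>> carry_out:
  plan:
    - [[0,0.31,0.12],6]
    - [[0,0.31,0.12],6]
    - [[0,0.31,0.12],6]
    - [[0,0.31,0.12],6]
    - [[0,0.31,0.12],6]
    - [[0,0.31,0.12],6]
    - [[0,0.31,0.12],6]
    - [[0,0.31,0.12],6]
    - [[0,0.31,0.12],6]
    - [[0,0.31,0.12],6]
    - [[0,0.31,0.12],6]
    - [[0,0.31,0.12],6]
    - [[0,0.31,0.12],6]
    - [[0,0.31,0.12],6]
    - [[0,0.31,0.12],6]
    - [[0,0,0],0]

```text
time_s: 12.43
ee_pos: [0.5401, 0.0493, 0.0962]
tcp_rot: [3.137, 0.002, 1.843]
ft_force: [1.1, -4.4, 2.9]
opening: 0.414
```

Run:
```python
from h import *
st();s=save('wrist','w9')
```

```text
12.43 pos [0.5401 0.0493 0.0962] rot [3.137e+00 2.000e-03 1.843e+00] F [ 1.1 -4.4  2.9] T [-0.86 -0.09 -0.06] op 0.414 q [-4.600e-02 -1.000e-03  1.934e+00 -1.000e-03  1.203e+00 -3.180e-01]
```

View pics/w9.png

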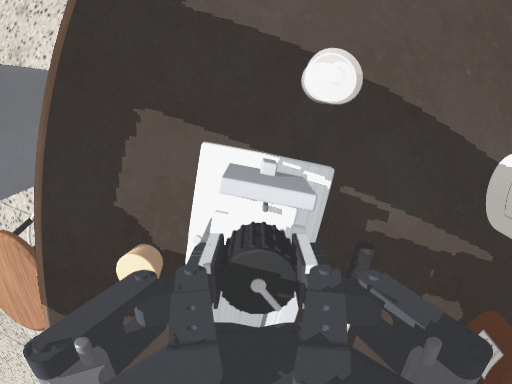

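The pointer (258,286)→(281,308) is still fixed to the fingers, so there's no slip. I'll continue.

>>> carry_out:
  plan:
    - [[0,0.31,0.12],6]
    - [[0,0.31,0.12],6]
    - [[0,0.31,0.12],6]
    - [[0,0.31,0.12],6]
    - [[0,0.31,0.12],6]
    - [[0,0.31,0.12],6]
    - [[0,0.31,0.12],6]
    - [[0,0.31,0.12],6]
    - [[0,0.31,0.12],6]
    - [[0,0.31,0.12],6]
    - [[0,0.31,0.12],6]
    - [[0,0.31,0.12],6]
    - [[0,0.31,0.12],6]
    - [[0,0.31,0.12],6]
    - [[0,0.31,0.12],6]
    - [[0,0,0],0]

```text
time_s: 13.82
ee_pos: [0.5444, 0.0468, 0.0945]
tcp_rot: [3.137, -0.005, 0.273]
ft_force: [2.8, -6.4, 2.5]
opening: 0.414
```

Run:
```python
from h import *
st()
```

```text
13.82 pos [0.5444 0.0468 0.0945] rot [ 3.137 -0.005  0.273] F [ 2.8 -6.4  2.5] T [-1.28 -0.51  0.02] op 0.414 q [-0.049  0.01   1.926 -0.002  1.199  1.249]
```

>>> carry_out:
  plan:
    - [[0,0.31,0.12],6]
    - [[0,0.31,0.12],6]
    - [[0,0.31,0.12],6]
    - [[0,0.31,0.12],6]
    - [[0,0.31,0.12],6]
    - [[0,0.31,0.12],6]
    - [[0,0.31,0.12],6]
    - [[0,0.31,0.12],6]
    - [[0,0.31,0.12],6]
    - [[0,0.31,0.12],6]
    - [[0,0.31,0.12],6]
    - [[0,0.31,0.12],6]
    - [[0,0.31,0.12],6]
    - [[0,0.31,0.12],6]
    - [[0,0.31,0.12],6]
    - [[0,0.31,0.12],6]
    - [[0,0.16,0.06],3]
    - [[0,0,0],0]
    - [[0,0,0],0]
    - [[0,0,0],0]

```text
time_s: 15.48
ee_pos: [0.5414, 0.0426, 0.0927]
tcp_rot: [-3.138, -0.004, -1.451]
ft_force: [-0.0, -8.4, 5.8]
opening: 0.41
```

Run:
```python
from h import *
st();s=save('wrist','w10');save('scene','s10')
im=cv2.imread('pics/s10.png'); cv2.imwrite('pics/s10c.png',cv2.resize(im[120:300,160:360],None,fx=3,fy=3,interpolation=cv2.INTER_CUBIC))
im=cv2.imread('pics/w10.png'); cv2.imwrite('pics/w10c.png',cv2.resize(im[130:340,150:370],None,fx=2.8,fy=2.8,interpolation=cv2.INTER_CUBIC))
```

```text
15.48 pos [0.5414 0.0426 0.0927] rot [-3.138 -0.004 -1.451] F [-0.  -8.4  5.8] T [-1.36  0.13 -0.04] op 0.41 q [-0.057  0.006  1.934 -0.003  1.198  2.966]
```

View pics/w10c.png

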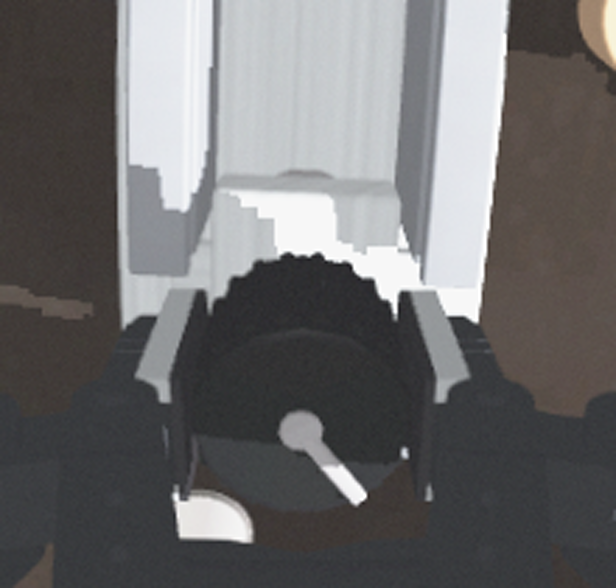

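View pics/s10c.png

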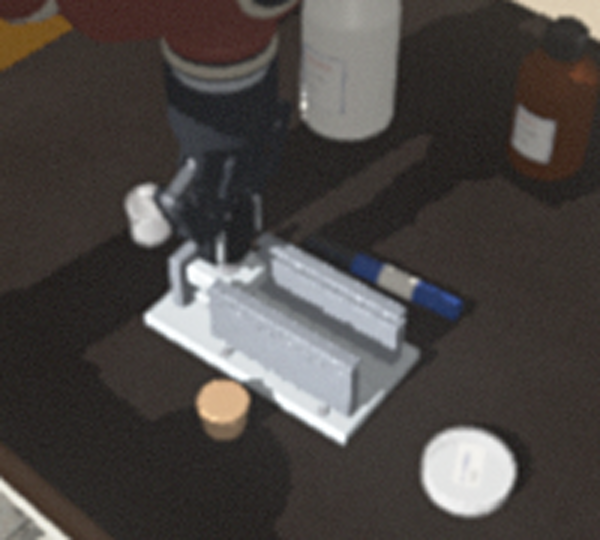

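Run:
```python
from h import *
s=manip.snapshot('wrist'); g=lambda a,b:(150+(a+.5)/2.8-.5,130+(b+.5)/2.8-.5)
z=.1065
c=watz(s,*g(301,430),z);t=watz(s,*g(362,497),z)
# plate edge directions, tool frame: rails' left edge
a=watz(s,*g(118,50),.01);b=watz(s,*g(121,300),.01)
f=np.arctan2(*(b-a)[1::-1]);th=np.arctan2(*(t-c)[1::-1])
print(c,t,np.linalg.norm(t-c),'frame yaw',f,'turn mod 2pi',(f-th)%(2*np.pi),(1.644-th)%(2*np.pi))
st()
```

```text
[0.54076176 0.04433256 0.1065    ] [0.52922368 0.05640877 0.1065    ] 0.016702165643133017 frame yaw 1.6439654920329196 turn mod 2pi 5.593740990265716 5.593775498232796
15.63 pos [0.5414 0.0427 0.0927] rot [-3.138 -0.004 -1.451] F [ 0.1 -7.4  4.6] T [-1.35  0.18 -0.01] op 0.41 q [-0.057  0.006  1.934 -0.003  1.198  2.966]
```

Pointer measures 5.59 rad, integrated hand rotation gives 5.62 rad, and the sink of 6.7 mm while turning matches the pitch. I'm handing it in.

Run:
```python
from h import *
print(manip.close_job()); st()
```

```text
the job is handed in; nothing more can be done
None
the job is handed in; nothing more can be done
```

The bolt is started about one turn in the thread, the head is against the stop, and the job was handed in with the fingers still gripping the knob. No verdict was reported.

I gripped the knob once and dragged the head to the stop. I then turned back about 1.68 rad (to about -0.3) and lowered; it dropped in, seating at about 10 mm. Turning forward 5.9 rad, I followed the sink, and I did not regrip.

**Last checks:**
- **Turn:** 5.59 rad from the pointer in the wrist picture, and 5.62 rad from the hand's rotation. Both are inside 5.2–7.2.
- **Sink:** about 16 mm in total. The hand went down 6.7 mm during the forward turn, where the pitch predicts 6.6 mm.
- **Stop:** about 7 N of contact force, so the head is pressed against it.
- **Grip:** opening 0.41 (about 35 mm) at a 30 N setting, with the grasp point at the grip height.
- **Other objects:** by eye in the last pictures, the pen, stopper, weighing bottle and petri dish had not moved. I did not measure them.

**Disagreements:**
- **Knob position:** the top and wrist cameras differed by about 4 mm at first, so the grip was about 3 mm off the bolt's axis. That pushed up to 13 N sideways against the stop while turning back. I fitted the offset and turned about the bolt's true axis for the forward turn.

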